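# Clamp the lid on the walnut canister

## Task

Close up the walnut canister: lift the clamp lid by its upright lever, set it gently and fully home in the canister's mouth with the lever still up, then flip the lever over its high point until it snaps down flat. Leave the canister standing where it is and the other things on the shelf undisturbed.

Things in the scene. Friction and masses are not known exactly. Their poses are not given: they have to be found in the camera images.
- canister: White stoneware canister, open, round, standing loose on the shelf: 115 mm high, 137 mm outside diameter at the rim, mouth 123 mm inside diameter, about 1.35 kg with walnuts in the shell up to about 85 mm height. Origin: centre of its underside, z up.
- canister_rim (a point): Centre of the canister's mouth, in the plane of the top of its rim, 115 mm above the canister's underside.
- lid: Loose steel clamp lid, about 0.36 kg, standing plug down on the shelf. Round flange 141 mm across, 6 mm thick; below it a dark rubber plug 113 mm across (106 at its lowest 4 mm), 16 mm deep, 5 mm looser than the mouth all round; any yaw will do. Origin: centre of the plug's underside, z up. Its lever stands 20 mm from the centre towards the lid's -x and folds down towards the lid's +x.
- lid_seat (a point): Centre of the underside of the lid's flange, 16 mm above the lid's origin. Fully home it lies in the plane of canister_rim, within 5 mm of its centre.
- lid_lever (a joint): Angle of the cam lever (rad): 0 upright (open stop, as at the start), 1.57 flat (closed stop). A spring resists closing, most at about 0.65 rad (0.5 N m: 7 N square to the bar 70 mm from the pivot), less towards the high point at 1.32 rad. Let go before the high point it springs back upright; past it, it snaps to 1.57 and stays. Upright, it is a firm handle for the whole lid.
- lever_pivot (a point): Axis of the lever's pivot pin, middle of the lever's width; at lid -x 20 mm, 36 mm above the lid's origin with the lever up (the stem rises by 5 mm as the lever closes). The pin runs along the lid's y.
- lever_tip (a point): End of the lever, middle of its width and thickness: straight above the pivot (118 mm above the lid's origin) when up, 82.5 mm towards the lid's +x when flat. The lever is a straight steel bar 28 mm wide (along the lid's y), 9 mm thick, 82.5 mm from pivot to tip; its two cam cheeks stay within 19 mm of the pivot.
- loaf_mould: Bystander: green silicone loaf mould, 208 x 111 mm, 58 mm high. Origin: centre of its underside.
- glass_bowl: Bystander: clear glass bowl, 144 mm diameter, 65 mm high. Origin: centre of its underside.
- egg_separator: Bystander: white plastic egg separator, cup 86 mm diameter, 26 mm high, flat handle reaching 125 mm from the cup's centre to its own -x, clip at +x. Origin: under the centre of the cup.
Not all that is in view belongs to the job. What is shaped like the canister but orange or yellow is not meant.

How it is judged:
By the outcome, as a careful person would: the job done as asked, in the order asked, and still so for the second after the job is handed in, with the robot touching nothing.
It also fails if it takes over 64 s, if anything falls off the work surface, if the arm or the gripper's body presses on something with over 40 N, if the wrist force passes 120 N, or if a joint passes its speed limit or range.

## Robot

A 7-joint arm with a two-finger parallel gripper is mounted at the origin on the work surface. World frame = base frame: x ahead of the robot, y to its left, z up, the work surface at z = 0. Lengths are in m, angles in rad, forces in N, time in s.
With the tool pointing down it reaches from about 0.35 to 0.9 m from the base axis. Payload 8.1 kg.
Tool frame: the origin (TCP) lies at the very end of the fingers, on their centre line; the grasp point (between the pads) lies 19 mm behind it; z points along the fingers, y is the line along which they close (so a half turn about z gives the same grasp; the last joint's range is limited). The gripper opens to 92 mm and grips with 3 to 60 N. Pads are 19 mm wide; open, the fingers measure 130 mm over their backs; the gripper's body (75 mm by 190 mm) begins 47 mm behind the grasp point.
Start: joints at [1.199, 0.434, 0.025, 1.573, -0.012, 1.134, -0.075], TCP at [0.166, -0.603, 0.227] pointing down, gripper open.
Joint ranges: [-2.62, 2.62], [-0.44, 2.09], [-1.27, 1.32], [0.08, 2.57], [-1.32, 4.46], [0.12, 2], [-2.74, 2.74]. Speed limits (rad/s): [2.22, 2.22, 3.01, 3.01, 3.14, 3.14, 3.14].

## Interface

Orientations are given as a rotation vector (axis times angle).
In Python, from cell import readout, cams, job gives the robot as it stands.
- The arm moves only by the tool drive_tool, never from a script. Its argument "commands" is a list of rows, each a list of 3 entries, a list of its own where there are three numbers: the turn, a rotation vector about the tool's x, y, z in rad, then the shift along the tool's x, y, z in cm, then the gripper's target within -1 to 1 (fully open at 1, half-way at 0, shut at -1). A call has 1 to 20 rows; each row is the pose to reach, as a shift and turn from the pose commanded when the call began, along the tool's axes at that moment; what a row does not reach only later rows make up. A row lasts 1/12 s, in which the tool goes at most 41.7 mm and 7.16 degrees, less where a joint would pass 70% of its speed; a pose out of reach is approached as far as the arm can. A call with a gripper value outside its range is refused whole. The fingers move at their own pace and stop on an object; "newtons" is the grip in N (left out, the last holds). Time passes only in rows, so rows that repeat a pose let the fingers close. It gives the time, the measured TCP pose, the force, the opening and the grip force at its end, in the units of the state.
- readout.observe(): the state, without advancing time (a new reading comes with each control period).
- cams.get_image(name): name is "scene" or "top" or "wrist"; returns the picture (400x640x3 uint8, blue, green, red); there is no depth.
- cams.camera_info(name): a dict with "camera_matrix" (3x3 intrinsics, pixels), "R" (3x3) and "t" (3): a world point X has camera coordinates R X + t. Camera axes: x right, y down, z forward; pixel columns grow to the right and rows downward; lengths in m; the calibration is good to about 2 mm. A picture is of the moment at which its call begins: read the wrist's pose just before it. camera_info takes no time and is no camera call; for the wrist camera it gives the pose at the moment of the call.
- job.sign_off(): hands the job in; it is judged then, once.
The state is a dict: "clock": time; "joints": joint angles; "dq": joint speeds; "joint_efforts": joint torques, N m; "position": TCP position; "ee_rot": TCP orientation; "force": force on the tool from outside, world axes, zero at the start; "ft_torque": the same for the moment, N m; "width": opening from 0.0 (shut) to 1.0 (fully open); "gripper_force": force on a finger pad.
Only numpy, scipy, OpenCV 4.12 (cv2) and the standard library are available. Lean on these libraries where they do the work, as an engineer would, in place of code of your own. Each camera call takes 0.05 s, during which the arm holds its last target. There are 200 camera calls.

## Working session

There is one attempt and no reset: what is moved stays moved. The work goes in short steps, Python scripts to look and compute and a tool call to move; the robot and the scene stay as the last step left them, time stands still between calls to the robot, and variables do not carry over. Pictures are saved under pics/ and viewed, at most 10 in all, crops included, and the job is handed in when it is done.

Besides the shell and the picture viewer there is one more tool, called by a JSON object that holds its "fn" and its "kwargs". drive_tool: Moves the arm, as the interface text tells. Its arguments: {"type":"object","properties":{"commands":{"type":"array"},"newtons":{"type":"number"}},"required":["commands"]}

```bash
mkdir -p pics && ls
python3 - <<'E'
from cell import readout, cams, job
import cv2
s=readout.observe(); print(s)
for n in ("scene","top"):
    cv2.imwrite(f"pics/{n}0.png",cams.get_image(n)); i=cams.camera_info(n); print(n,i)
E
```

```text
pics
{'clock': 0.0, 'joints': array([ 1.19939655,  0.43521142,  0.02497379,  1.57411591, -0.01158781,
        1.1339692 , -0.07511953]), 'dq': array([ 0.00081218, -0.00118789, -0.0001747 ,  0.00031579,  0.00046048,
        0.00075811,  0.00032547]), 'joint_efforts': array([-2.25429089e-04, -6.67851448e+01,  9.84904021e-01, -3.14448452e+01,
       -6.04968402e-02,  4.29510023e-02,  2.35551943e-04]), 'position': array([ 0.16578828, -0.60207965,  0.22594488]), 'ee_rot': array([-3.11177597e+00, -4.20623986e-01,  5.64324859e-04]), 'force': array([-0.3408967 , -0.11375534, -0.94895367]), 'ft_torque': array([0.0661918 , 0.01546255, 0.04509327]), 'gripper_force': 0.0, 'width': 1.0022454049845333}
scene {'camera_matrix': array([[414.74124421,   0.        , 324.76470542],
       [  0.        , 414.74124421, 197.43225447],
       [  0.        ,   0.        ,   1.        ]]), 'R': array([[-0.85293142,  0.52200782,  0.00397898],
       [ 0.4399263 ,  0.72287636, -0.53283639],
       [-0.28102107, -0.45272244, -0.84620893]]), 't': array([ 0.49051589, -0.18865645,  1.42177508])}
top {'camera_matrix': array([[458.69086904,   0.        , 314.65283229],
       [  0.        , 458.69086904, 196.368983  ],
       [  0.        ,   0.        ,   1.        ]]), 'R': array([[ 0.03142136, -0.99948957,  0.00577051],
       [-0.97536666, -0.03192315, -0.21826772],
       [ 0.21834052,  0.00122991, -0.97587187]]), 't': array([-0.02668992,  0.56184278,  1.32648842])}
```

View pics/scene0.png

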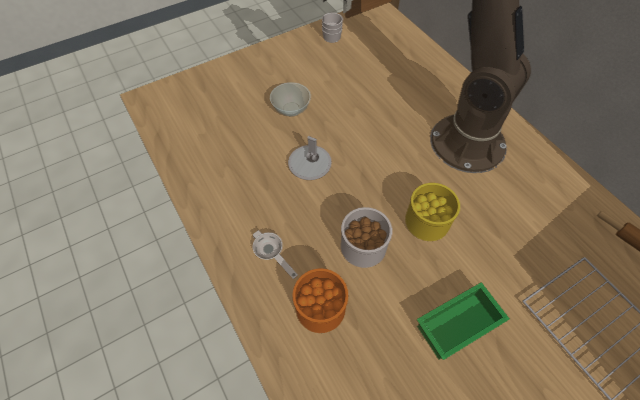

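View pics/top0.png

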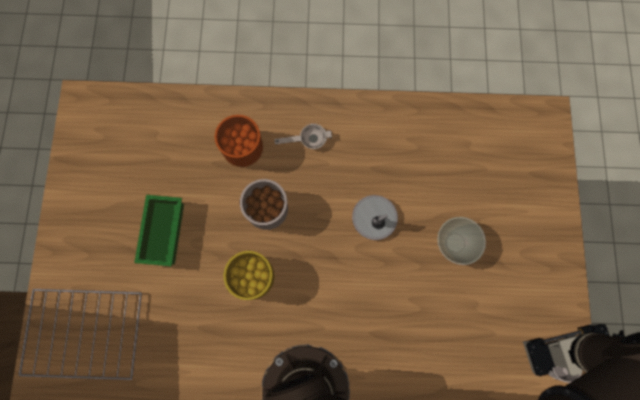

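The scene view shows the open white walnut canister at scene (365,237) / top (264,204). The similar ones to avoid are orange at scene (320,300) / top (239,138) and yellow at scene (432,211) / top (249,275). The lid is at scene (310,160) / top (375,218), with its lever up, and the glass bowl at scene (290,99) is also round. I choose the white canister with nuts and the steel lid, and check both in a close crop.

```bash
cat > h.py <<'E'
import numpy as np, cv2
from cell import readout, cams, job
from scipy.spatial.transform import Rotation as Ro
def proj(n,X,i=None):
    i=i or cams.camera_info(n); c=np.atleast_2d(X)@i["R"].T+i["t"]; p=c@i["camera_matrix"].T; return p[:,:2]/p[:,2:]
def onplane(n,uv,z,i=None):
    i=i or cams.camera_info(n); K=i["camera_matrix"]; uv=np.atleast_2d(uv)
    d=np.linalg.solve(K,np.c_[uv,np.ones(len(uv))].T).T@i["R"]; o=-i["R"].T@i["t"]
    return o+d*((z-o[2])/d[:,2])[:,None]
def circ(c,r,z,n=72):
    a=np.linspace(0,2*np.pi,n); return np.c_[c[0]+r*np.cos(a),c[1]+r*np.sin(a),0*a+z]
def tocmd(s,X):  # world displacement in tool axes, cm
    return Ro.from_rotvec(s["ee_rot"]).inv().apply(X)*100
E
python3 - <<'E'
from h import *
S=cv2.imread("pics/scene0.png");T=cv2.imread("pics/top0.png")
c=lambda I,u,v:cv2.resize(I[v-35:v+35,u-45:u+45],None,fx=4.4,fy=4.2,interpolation=cv2.INTER_CUBIC)
cv2.imwrite("pics/crop1.png",np.vstack([np.hstack([c(S,310,155),c(S,365,237)]),np.hstack([c(T,375,218),c(T,264,204)])]))
print("lid",onplane("scene",[310,161],.022),onplane("top",[375,218],.022))
print("can",onplane("scene",[366,229],.115),onplane("top",[264,203],.115))
E
```

```text
lid [[ 0.51063124 -0.19750038  0.022     ]] [[ 0.50909617 -0.19695274  0.022     ]]
can [[0.53135956 0.1394606  0.115     ]] [[0.52609946 0.13736811 0.115     ]]
```

View pics/crop1.png

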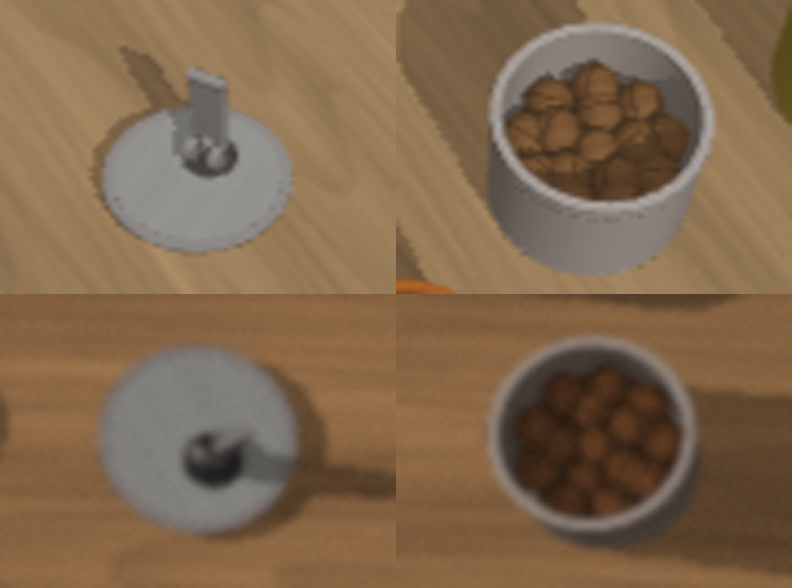

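Run:
```python
from h import *
def px(u0,v0,x,y): return [u0-45+x/4.4-.4,v0-35+y/4.2-.4]
L=px(375,218,198,143);Ls=px(310,155,197,177)
print("lid",onplane("top",L,.022),onplane("scene",Ls,.021))
t=px(375,218,240,142);ts=px(310,155,207,75)
print("tip",onplane("top",t,.118),onplane("scene",ts,.118))
e=onplane("scene",[px(310,155,188,70),px(310,155,227,81)],.118); print("edge",e, np.diff(e,axis=0))
print("piv",onplane("top",px(375,218,213,166),.036),onplane("scene",px(310,155,210,155),.036))
print("can",onplane("top",px(264,204,593,437-294)-np.array([90,0]),.115),onplane("scene",px(365,237,603,118)-np.array([90,0]),.115))
```

```text
lid [[ 0.51329384 -0.19570543  0.022     ]] [[ 0.51354066 -0.19662141  0.021     ]]
tip [[ 0.49739937 -0.21042159  0.118     ]] [[ 0.49515917 -0.20891312  0.118     ]]
edge [[ 0.50412217 -0.21994499  0.118     ]
 [ 0.48612032 -0.19674609  0.118     ]] [[-0.01800186  0.02319889  0.        ]]
piv [[ 0.49412742 -0.20429505  0.036     ]] [[ 0.50006809 -0.19991748  0.036     ]]
can [[0.52708208 0.13924204 0.115     ]] [[0.53107365 0.14209365 0.115     ]]
```

The crop confirms the plain steel lid (flange centre at top px 375,217, lever up) and the white canister with walnuts (mouth at top px 264,203). The lid centre is about (0.513,-0.196) with yaw about 37.7°, the lever about (0.4965,-0.209), and the mouth about (0.529,0.140).

```bash
cat >> h.py <<'E'
def goto(P,yaw_y,s=None):
    """turn (tool frame), shift cm to reach TCP P, tool down, tool y along heading yaw_y (or its opposite, nearest)"""
    s=s or readout.observe(); R0=Ro.from_rotvec(s["ee_rot"]); best=None
    for k in (0,np.pi):
        y=np.array([np.cos(yaw_y+k),np.sin(yaw_y+k),0]); z=np.array([0,0,-1.]); x=np.cross(y,z)
        r=(R0.inv()*Ro.from_matrix(np.c_[x,y,z])).as_rotvec()
        if best is None or np.linalg.norm(r)<np.linalg.norm(best): best=r
    return best.round(3), tocmd(s,np.array(P)-s["position"]).round(2)
E
python3 - <<'E'
from h import *
print(Ro.from_rotvec(readout.observe()["ee_rot"]).as_matrix().round(3))
print(goto([.4965,-.209,.22],np.radians(37.7)))
E
```

```text
[[ 0.964  0.266 -0.   ]
 [ 0.266 -0.964  0.001]
 [-0.    -0.001 -1.   ]]
(array([-1.000e-03,  1.000e-03,  1.182e+00]), array([ 42.32, -29.12,   0.64]))
```

{"fn": "drive_tool", "kwargs": {"commands": [[[0,0,-1.96],[42.3,-29.1,0.6],1],[[0,0,-1.96],[42.3,-29.1,0.6],1],[[0,0,-1.96],[42.3,-29.1,0.6],1],[[0,0,-1.96],[42.3,-29.1,0.6],1],[[0,0,-1.96],[42.3,-29.1,0.6],1],[[0,0,-1.96],[42.3,-29.1,0.6],1],[[0,0,-1.96],[42.3,-29.1,0.6],1],[[0,0,-1.96],[42.3,-29.1,0.6],1],[[0,0,-1.96],[42.3,-29.1,0.6],1],[[0,0,-1.96],[42.3,-29.1,0.6],1],[[0,0,-1.96],[42.3,-29.1,0.6],1],[[0,0,-1.96],[42.3,-29.1,0.6],1],[[0,0,-1.96],[42.3,-29.1,0.6],1],[[0,0,-1.96],[42.3,-29.1,0.6],1],[[0,0,-1.96],[42.3,-29.1,0.6],1],[[0,0,-1.96],[42.3,-29.1,0.6],1],[[0,0,-1.96],[42.3,-29.1,0.6],1],[[0,0,-1.96],[42.3,-29.1,0.6],1],[[0,0,-1.96],[42.3,-29.1,0.6],1]]}}

```text
clock: 1.68
position: [0.4963, -0.2099, 0.2206]
ee_rot: [-1.389, -2.817, 0.0]
force: [0.4, 0.1, 0.3]
width: 0.997
gripper_force: 0.0
```

Run:
```python
from h import *
s=readout.observe(); print(s["clock"],s["position"],s["joints"].round(2),s["dq"].round(2))
i=cams.camera_info("wrist"); I=cams.get_image("wrist"); np.save("w1.npy",i,allow_pickle=True)
cv2.imwrite("pics/w1.png",I)
print(goto([.4965,-.209,.08],np.radians(37.7)), i["camera_matrix"][0,0])
y=np.radians(37.7); d=np.array([np.cos(y),np.sin(y)]); n=np.array([-d[1],d[0]]); t=np.array([.4965,-.209])
print(proj("wrist",[[*(t+a*4.5e-3*d+b*.014*n),.118] for a in(-1,1) for b in(-1,1)],i).round(), proj("wrist",[[.5134,-.196,.022]],i).round())
```

```text
1.6833 [ 0.49629531 -0.20986071  0.22055742] [ 0.73  0.36 -0.57  1.76  0.22  1.09  0.75] [-0.   -0.    0.   -0.    0.    0.    0.01]
(array([-0.   , -0.   , -0.003]), array([ 0.05,  0.06, 14.06])) 335.9224090116324
[[315. 214.]
 [315. 180.]
 [327. 214.]
 [327. 180.]] [[341. 173.]]
```

View pics/w1.png

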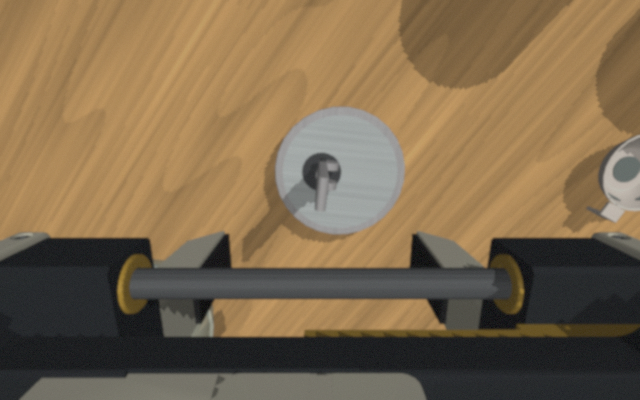

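The wrist view shows the flange centre at (340,171) against a predicted (341,173), and the lever tip at about (321,197) as predicted. The lever is square to the fingers, so I go down and grip.

{"fn": "drive_tool", "kwargs": {"commands": [[[0,0,0],[0,0.1,4],1],[[0,0,0],[0,0.1,8],1],[[0,0,0],[0,0.1,11],1],[[0,0,0],[0,0.1,13],1],[[0,0,0],[0,0.1,14],1],[[0,0,0],[0,0.1,14],1],[[0,0,0],[0,0.1,14],-1],[[0,0,0],[0,0.1,14],-1],[[0,0,0],[0,0.1,14],-1],[[0,0,0],[0,0.1,14],-1],[[0,0,0],[0,0.1,14],-1],[[0,0,0],[0,0.1,14],-1],[[0,0,0],[0,0.1,14],-1],[[0,0,0],[0,0.1,14],-1],[[0,0,0],[0,0.1,14],-1],[[0,0,0],[0,0.1,14],-1]], "newtons": 40}}

```text
clock: 3.07
position: [0.4973, -0.2091, 0.0807]
ee_rot: [-1.385, -2.82, -0.0]
force: [0.8, -0.6, 0.4]
width: 0.324
gripper_force: 0.0
```

{"fn": "drive_tool", "kwargs": {"commands": [[[0,0,0],[0,0,0],-1],[[0,0,0],[0,0,0],-1],[[0,0,0],[0,0,0],-1],[[0,0,0],[0,0,0],-1],[[0,0,0],[0,0,0],-1],[[0,0,0],[0,0,0],-1]]}}

```text
clock: 3.57
position: [0.4973, -0.2091, 0.0807]
ee_rot: [-1.384, -2.82, 0.0]
force: [0.1, 0.0, -0.6]
width: 0.099
gripper_force: 40.0
```

{"fn": "drive_tool", "kwargs": {"commands": [[[0,0,0],[0,0,-0.5],-1],[[0,0,0],[0,0,-2],-1],[[0,0,0],[0,0,-5],-1],[[0,0,0],[0,0,-8],-1],[[0,0,0],[0,0,-11],-1],[[0,0,0],[0,0,-14],-1],[[0,0,0],[0,0,-16],-1],[[0,0,0],[0,0,-16.5],-1],[[0,0,0],[0,0,-16.5],-1]]}}

```text
clock: 4.32
position: [0.4978, -0.2092, 0.2468]
ee_rot: [1.384, 2.818, -0.0]
force: [-0.4, 0.4, -3.6]
width: 0.096
gripper_force: 40.0
```

Run:
```python
from h import *
s=readout.observe(); print(s["clock"],s["position"],s["force"],s["width"],s["ft_torque"])
cv2.imwrite("pics/w2.png",cams.get_image("wrist"))
# canister rim: segment fit against top/scene pictures by reprojecting circles
from scipy.optimize import least_squares
print("move",tocmd(s,np.array([.529,.140,0])+np.array([-.0169,-.0130,0])-np.array([*s["position"][:2],0])))
```

```text
4.3167 [ 0.49780057 -0.20923164  0.24684215] [-0.44288419  0.39061927 -3.59469244] 0.0959785864467985 [ 0.02627423 -0.06960732 -0.04793122]
move [25.73329229 21.68774543 -0.03581042]
```

{"fn": "drive_tool", "kwargs": {"commands": [[[0,0,0],[1,2,0],-1],[[0,0,0],[3,5,0],-1],[[0,0,0],[5,8,0],-1],[[0,0,0],[7,11,0],-1],[[0,0,0],[9,14,0],-1],[[0,0,0],[10.5,17,0],-1],[[0,0,0],[11.7,19.5,0],-1],[[0,0,0],[12.6,21,0],-1],[[0,0,0],[13,21.7,0],-1],[[0,0,0],[13,21.7,0],-1],[[0,0,0],[13,21.7,0],-1]]}}

```text
clock: 5.28
position: [0.5887, 0.0254, 0.2442]
ee_rot: [-1.384, -2.818, 0.003]
force: [-0.3, -0.8, -3.1]
width: 0.096
gripper_force: 40.0
```

Run:
```python
from h import *
s=readout.observe(); print(s["clock"],s["position"],s["width"])
i=cams.camera_info("wrist"); I=cams.get_image("wrist"); np.save("w3i.npy",i,allow_pickle=True); cv2.imwrite("pics/w3raw.png",I)
J=I.copy()
for z,r in((.115,.0685),(.115,.0615)): cv2.polylines(J,[(proj("wrist",circ([.529,.140],r,z),i)*16).astype(np.int32)],True,(0,0,255),1,cv2.LINE_AA,4)
c=s["position"]+.020*np.array([np.cos(.658),np.sin(.658),0]); zl=s["position"][2]-.0807
cv2.polylines(J,[(proj("wrist",circ(c,.0705,zl+.022),i)*16).astype(np.int32)],True,(255,0,0),1,cv2.LINE_AA,4)
cv2.imwrite("pics/w3.png",J)
```

```text
5.2833 [0.58870324 0.02535029 0.24417304] 0.09573755458617089
```

View pics/w3.png

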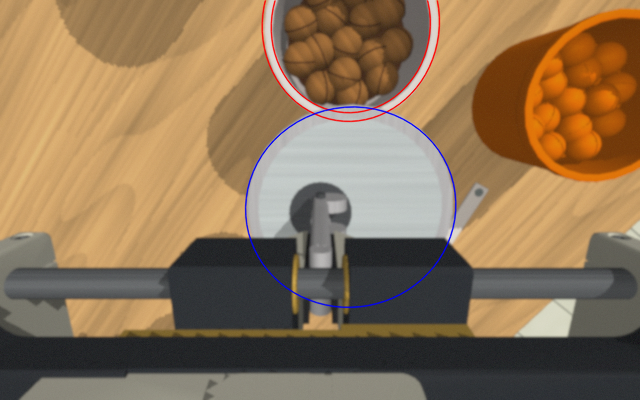

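The canister rim (centre about 350,25) matches the red overlay and the held lid (flange about 352,207) matches the blue one within a few pixels. I'll fit both edges numerically, then place.

```bash
cat >> h.py <<'E'
from scipy.optimize import least_squares
def fitc(n,I,i,c,r,z,angs,w=.008):
    S=cv2.cvtColor(I,cv2.COLOR_BGR2HSV)[...,1].astype(np.float32); S=cv2.GaussianBlur(S,(3,3),0)
    c=np.array(c[:2],float)
    for _ in range(3):
        q=[];rr=np.linspace(r-w,r+w,41)
        for a in np.radians(angs):
            P=np.c_[c[0]+rr*np.cos(a),c[1]+rr*np.sin(a),0*rr+z]; p=proj(n,P,i).astype(np.float32)
            if p.min()<2 or (p[:,0]>637).any() or (p[:,1]>397).any(): continue
            v=cv2.remap(S,p[:,:1],p[:,1:],cv2.INTER_LINEAR).ravel(); g=v[4:]-v[:-4]; k=g.argmax()
            if g[k]>15: q.append(P[k+2,:2])
        q=np.array(q); f=least_squares(lambda x:np.hypot(*(q-x).T)-r,c,loss="soft_l1",f_scale=.001); c=f.x
    return c,len(q),np.abs(f.fun).mean()
E
python3 - <<'E'
from h import *
I=cv2.imread("pics/w3raw.png"); i=np.load("w3i.npy",allow_pickle=True).item(); s=readout.observe()
y=.658; d=np.array([np.cos(y),np.sin(y)]); zl=s["position"][2]-.0807
A=np.arange(0,360,3)
for n,J in(("wrist",I),("top",cv2.imread("pics/top0.png")),("scene",cv2.imread("pics/scene0.png"))):
    print(n,fitc(n,J,i if n=="wrist" else None,[.529,.14],.0685,.115,A))
c=s["position"][:2]+.02*d
print("lid pred",c,fitc("wrist",I,i,c,.0705,zl+.022,A))
E
```

```text
wrist (array([0.52972237, 0.1396996 ]), 51, np.float64(0.00045689389491096737))
top (array([0.53045799, 0.14033427]), 75, np.float64(0.0010873106532218442))
scene (array([0.53065653, 0.13927589]), 85, np.float64(0.0008575871943974792))
lid pred [0.60458572 0.03669822] (array([0.60360446, 0.03864004]), 77, np.float64(0.001819345236615325))
```

Run:
```python
from h import *
s=readout.observe(); print(tocmd(s,np.array([-.0743,.102,0])), tocmd(s,np.array([0,0,-.045])))
```

```text
[1.26146975e+01 3.38087194e-01 1.79662627e-03] [-9.53409111e-04  1.16602366e-02  4.49998479e+00]
```

{"fn": "drive_tool", "kwargs": {"commands": [[[0,0,0],[1.5,0.1,0],-1],[[0,0,0],[4.5,0.2,0],-1],[[0,0,0],[7.5,0.3,0],-1],[[0,0,0],[10,0.3,0],-1],[[0,0,0],[11.8,0.3,0],-1],[[0,0,0],[12.6,0.3,0],-1],[[0,0,0],[12.6,0.3,1.5],-1],[[0,0,0],[12.6,0.3,2.8],-1],[[0,0,0],[12.6,0.3,3.4],-1],[[0,0,0],[12.6,0.3,3.4],-1],[[0,0,0],[12.6,0.3,3.4],-1]]}}

```text
clock: 6.25
position: [0.5151, 0.127, 0.2117]
ee_rot: [-1.387, -2.819, 0.001]
force: [0.7, -0.3, -3.4]
width: 0.099
gripper_force: 40.0
```

Run:
```python
from h import *
s=readout.observe(); print(s["clock"],s["position"],s["width"],s["force"])
W=[]
y=.658; c=s["position"][:2]+.02*np.array([np.cos(y),np.sin(y)]); zl=s["position"][2]-.0807; print("lid c",c,"z",zl)
for n,(u,v) in(("scene",(365,215)),("top",(264,195))):
    I=cams.get_image(n); print(n,fitc(n,I,None,c,.0705,zl+.022,np.arange(0,360,3))[:3:1])
    W.append(cv2.resize(I[v-50:v+50,u-65:u+65],(780//2,300),interpolation=cv2.INTER_CUBIC))
I=cams.get_image("wrist"); cv2.imwrite("pics/p1.png",np.vstack([np.hstack(W),cv2.resize(I[:250],(780,300))]))
```

```text
6.25 [0.51507289 0.12696227 0.21171005] 0.09868676060373494 [ 0.66491175 -0.27353755 -3.39349306]
lid c [0.53089722 0.13919299] z 0.13101004834214675
scene (array([0.53029436, 0.14034683]), 93, np.float64(0.0013511496492646905))
top (array([0.52969904, 0.14090966]), 21, np.float64(0.0004883254364400479))
```

View pics/p1.png

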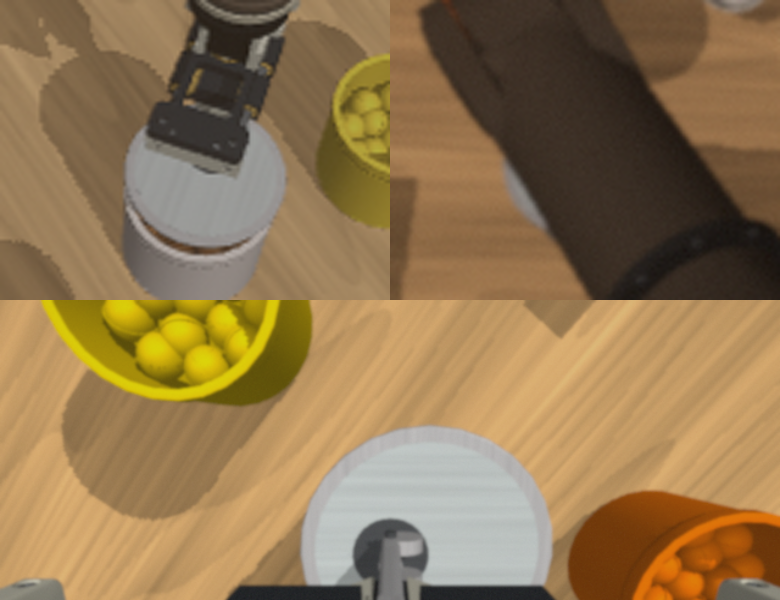

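The scene crop (top left, lid about 205,180) shows the lid hanging centred over the canister mouth. The fits agree with the mouth centre (0.530,0.140) within about 1 mm, so I lower gently.

{"fn": "drive_tool", "kwargs": {"commands": [[[0,0,0],[0,0,0.8],-1],[[0,0,0],[0,0,1.4],-1],[[0,0,0],[0,0,2.0],-1],[[0,0,0],[0,0,2.4],-1],[[0,0,0],[0,0,2.7],-1],[[0,0,0],[0,0,2.8],-1],[[0,0,0],[0,0,2.9],-1],[[0,0,0],[0,0,2.9],-1]]}}

```text
clock: 7.07
position: [0.5149, 0.128, 0.1826]
ee_rot: [-1.385, -2.82, -0.0]
force: [-1.1, 0.3, -3.6]
width: 0.096
gripper_force: 40.0
```

{"fn": "drive_tool", "kwargs": {"commands": [[[0,0,0],[0,0,0.05],-1],[[0,0,0],[0,0,0.1],-1],[[0,0,0],[0,0,0.15],-1],[[0,0,0],[0,0,0.2],-1],[[0,0,0],[0,0,0.2],-1],[[0,0,0],[0,0,0.2],-1]]}}

```text
clock: 7.57
position: [0.5149, 0.128, 0.1807]
ee_rot: [1.385, 2.82, -0.0]
force: [-0.5, -1.1, -5.0]
width: 0.098
gripper_force: 40.0
```

{"fn": "drive_tool", "kwargs": {"commands": [[[0,0,0],[0,0,0.03],-1],[[0,0,0],[0,0,0.06],-1],[[0,0,0],[0,0,0.1],-1],[[0,0,0],[0,0,0.1],-1]]}}

```text
clock: 7.9
position: [0.5149, 0.128, 0.1798]
ee_rot: [1.385, 2.82, 0.0]
force: [-0.1, -1.4, -3.5]
width: 0.094
gripper_force: 40.0
```

{"fn": "drive_tool", "kwargs": {"commands": [[[0,0,0],[0,0,0.03],-1],[[0,0,0],[0,0,0.06],-1],[[0,0,0],[0,0,0.1],-1],[[0,0,0],[0,0,0.1],-1]]}}

```text
clock: 8.23
position: [0.515, 0.1281, 0.1796]
ee_rot: [1.384, 2.819, 0.0]
force: [-3.4, -1.2, 8.2]
width: 0.099
gripper_force: 40.0
```

{"fn": "drive_tool", "kwargs": {"commands": [[[0,0,0],[0,0,-0.08],-1],[[0,0,0],[0,0,-0.08],-1],[[0,0,0],[0,0,-0.08],0.2],[[0,0,0],[0,0,-0.08],0.2],[[0,0,0],[0,0,-0.08],0.2],[[0,0,0],[0,0,-0.08],0.2],[[0,0,0],[0,0,-0.08],0.2],[[0,0,0],[0,0,-0.08],0.2],[[0,0,0],[0,0,-1],0.2],[[0,0,0],[0,0,-3],0.2],[[0,0,0],[0,0,-6],0.2],[[0,0,0],[0,0,-7.5],0.2],[[0,0,0],[0,0,-7.5],0.2]]}}

```text
clock: 9.32
position: [0.5166, 0.1292, 0.258]
ee_rot: [1.382, 2.816, 0.007]
force: [0.1, 0.0, -0.0]
width: 0.6
gripper_force: 0.0
```

Run:
```python
from h import *
s=readout.observe(); print(s["clock"],s["position"],s["width"],s["force"],s["joints"].round(2))
y=.658; d=np.array([np.cos(y),np.sin(y),0]); print(proj("scene",circ([.53,.14],.0705,.121,5)).round())
I=cams.get_image("scene"); print("lid",fitc("scene",I,None,[.53,.14],.0705,.121,np.arange(0,360,3)))
J=cv2.resize(I[165:285,285:445],(800,600),interpolation=cv2.INTER_CUBIC)
K=cams.camera_info("scene")
cv2.imwrite("pics/seat.png",J)
```

```text
9.3167 [0.51656154 0.12916244 0.25796143] 0.6000417423981692 [ 0.06969832  0.03639965 -0.00598308] [ 0.18  0.34 -0.68  1.72  0.23  1.16  0.09]
[[345. 240.]
 [382. 248.]
 [388. 216.]
 [352. 208.]
 [345. 240.]]
lid (array([0.53049695, 0.14204053]), 65, np.float64(0.0008952592497549175))
```

View pics/seat.png

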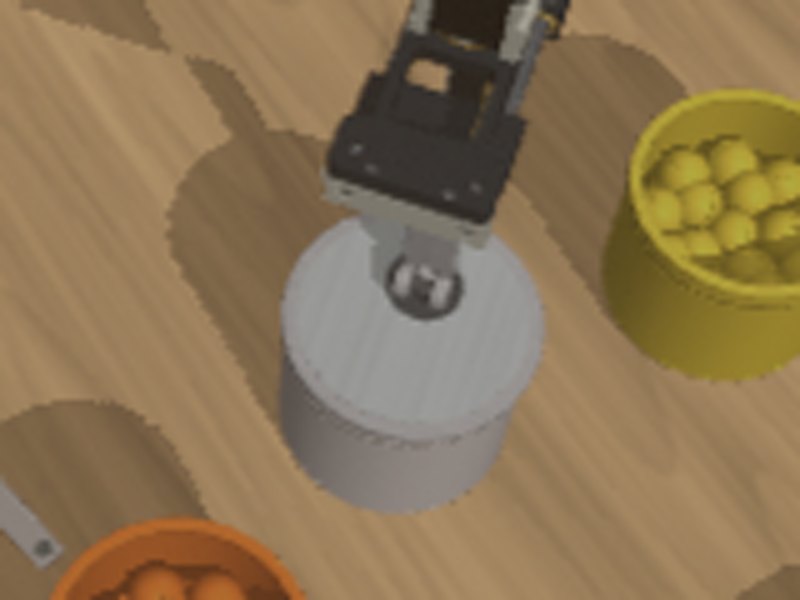

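The seat view shows the flange flush on the rim (centre about 412,325), the lever up at about (430,245), and the canister not displaced. Next I step back behind the lever, turn 90° and close the fingers.

{"fn": "drive_tool", "kwargs": {"commands": [[[0,0,0],[0,-1,0],-1],[[0,0,0.2],[0,-3,0],-1],[[0,0,0.4],[0,-5,0],-1],[[0,0,0.6],[0,-5,0],-1],[[0,0,0.8],[0,-5,0],-1],[[0,0,0.9],[0,-5,0],-1],[[0,0,1.0],[0,-5,0],-1],[[0,0,1.1],[0,-5,0],-1],[[0,0,1.2],[0,-5,0],-1],[[0,0,1.3],[0,-5,0],-1],[[0,0,1.4],[0,-5,0],-1],[[0,0,1.5],[0,-5,0],-1],[[0,0,1.57],[0,-5,0],-1],[[0,0,1.57],[0,-5,0],-1],[[0,0,1.57],[0,-5,0],-1],[[0,0,1.57],[0,-5,0],-1]]}}

```text
clock: 10.7
position: [0.4743, 0.0969, 0.2529]
ee_rot: [2.971, 1.02, -0.003]
force: [0.3, -0.1, 0.3]
width: 0.007
gripper_force: 0.0
```

Run:
```python
from h import *
s=readout.observe(); print(s["clock"],s["position"],s["width"],s["joints"].round(2),s["dq"].round(2))
y=.658; d=np.array([np.cos(y),np.sin(y),0]); piv=np.array([.515,.128,.135])
print(Ro.from_rotvec(s["ee_rot"]).as_matrix().round(3))
print("start",tocmd(s,piv-.024*d+[0,0,.065]-s["position"]).round(2))
for t in np.arange(0,1.58,.1):
    r=.065; c=np.array([r*np.sin(t)-.0045*np.cos(t)-.0095, r*np.cos(t)+.0045*np.sin(t)+.005*t/1.57]); print(round(t,2),((c-[-.024,.065])*100).round(2))
cv2.imwrite("pics/w4.png",cams.get_image("wrist"))
```

```text
10.7 [0.47432996 0.09689464 0.25290455] 0.007326533822800394 [ 0.05  0.22 -0.43  1.84  0.1   1.11 -1.33] [ 0.    0.   -0.01 -0.01  0.    0.    0.02]
[[ 0.789  0.614 -0.002]
 [ 0.614 -0.789 -0.001]
 [-0.002 -0.001 -1.   ]]
start [2.73 0.04 5.29]
0.0 [1. 0.]
0.1 [1.65 0.04]
0.2 [2.3  0.02]
0.3 [ 2.94 -0.06]
0.4 [ 3.57 -0.21]
0.5 [ 4.17 -0.42]
0.6 [ 4.75 -0.69]
0.7 [ 5.29 -1.02]
0.8 [ 5.8  -1.39]
0.9 [ 6.26 -1.82]
1.0 [ 6.68 -2.29]
1.1 [ 7.04 -2.8 ]
1.2 [ 7.35 -3.34]
1.3 [ 7.59 -3.91]
1.4 [ 7.78 -4.51]
1.5 [ 7.9  -5.11]
```

View pics/w4.png

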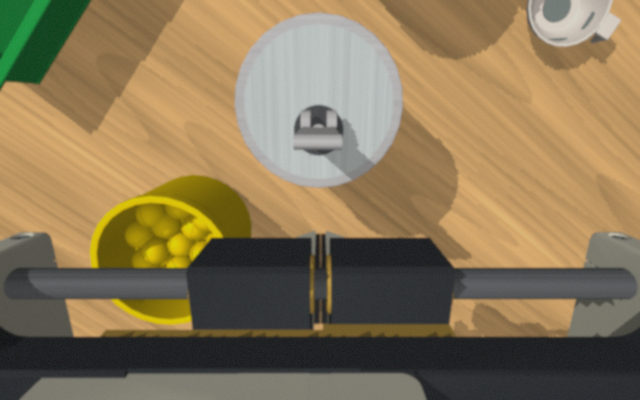

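The wrist view shows the lever square ahead at (318,138), with the closed fingers on its centre line (about 320,280). I lower to lever height behind it.

{"fn": "drive_tool", "kwargs": {"commands": [[[0,0,0],[0,0,2],-1],[[0,0,0],[0,0,4],-1],[[0,0,0],[0.5,0,5.3],-1],[[0,0,0],[1.5,0,5.3],-1],[[0,0,0],[2.3,0,5.3],-1],[[0,0,0],[2.7,0,5.3],-1],[[0,0,0],[2.7,0,5.3],-1],[[0,0,0],[2.7,0,5.3],-1]], "newtons": 20}}

```text
clock: 11.42
position: [0.4972, 0.1144, 0.2014]
ee_rot: [-2.972, -1.017, -0.002]
force: [-0.9, 0.1, -0.7]
width: 0.006
gripper_force: 0.0
```

{"fn": "drive_tool", "kwargs": {"commands": [[[0,0,0],[0.5,0,0.1],-1],[[0,0,0],[1.0,0,0.1],-1],[[0,0,0],[1.4,0,0.1],-1],[[0,0,0],[1.8,0,0.1],-1],[[0,0,0],[2.3,0,0.1],-1],[[0,0,0],[2.6,0,0.1],-1],[[0,0,0],[2.9,0,0.15],-1],[[0,0,0],[2.9,0,0.15],-1]]}}

```text
clock: 12.08
position: [0.5199, 0.132, 0.1992]
ee_rot: [-2.973, -1.016, -0.0]
force: [-1.6, -2.5, 4.0]
width: 0.004
gripper_force: 1.9
```

Run:
```python
from h import *
s=readout.observe(); print(s["force"],tocmd(s,s["force"])/100, s["position"])
I=cams.get_image("scene"); print("lid",fitc("scene",I,None,[.53,.14],.0705,.121,np.arange(0,360,3)))
W=cams.get_image("wrist"); cv2.imwrite("pics/push.png",np.hstack([cv2.resize(I[165:285,285:445],(400,300)),cv2.resize(W[:300,160:560],(400,300))]))
```

```text
[-1.57848246 -2.47796916  3.9642104 ] [-2.76505178  0.99278042 -3.96431304] [0.51994732 0.13199338 0.19917579]
lid (array([0.53327181, 0.14434353]), 77, np.float64(0.0008343563094064035))
```

View pics/push.png

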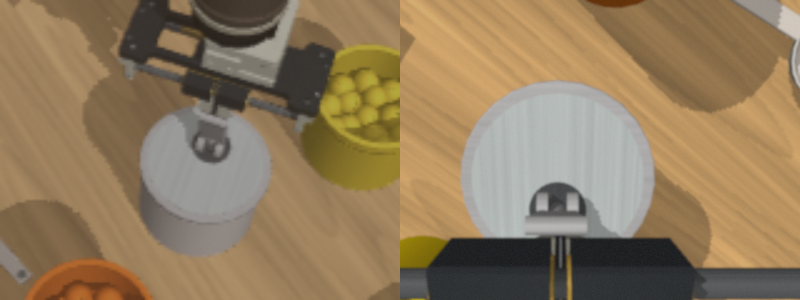

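The wrist half shows the lever leaning forward at (555,222) with the fingers behind it. The scene half shows the lid possibly shifted by a couple of mm, so I check that numerically.

Run:
```python
from h import *
A=np.arange(0,360,3)
s=readout.observe(); i=cams.camera_info("wrist"); W=cams.get_image("wrist"); S=cams.get_image("scene")
cv2.imwrite("pics/s_now.png",S)
print("wrist lid now",fitc("wrist",W,i,[.531,.141],.0705,.121,A))
# w4 pose: hand-eye from now
R=Ro.from_rotvec(s["ee_rot"]).as_matrix(); Rc=i["R"]@R; tc=i["R"]@s["position"]+i["t"]
R4=np.array([[.789,.614,-.002],[.614,-.789,-.001],[-.002,-.001,-1]]); p4=np.array([.47433,.096895,.252905])
j=dict(i,R=Rc@R4.T); j["t"]=tc-j["R"]@p4
print("wrist lid w4",fitc("wrist",cv2.imread("pics/w4.png"),j,[.531,.141],.0705,.121,A))
a=cv2.resize(cv2.imread("pics/seat.png",0),(160,120),interpolation=cv2.INTER_AREA).astype(np.float32)
b=cv2.cvtColor(S[165:285,285:445],cv2.COLOR_BGR2GRAY).astype(np.float32)
for n,(y0,y1,x0,x1) in dict(lid=(62,84,54,108),base=(88,106,54,104),wood=(95,119,100,150)).items():
    t=b[y0:y1,x0:x1]; m=cv2.matchTemplate(cv2.resize(a[y0-4:y1+4,x0-4:x1+4],None,fx=4,fy=4,interpolation=cv2.INTER_CUBIC),cv2.resize(t,None,fx=4,fy=4,interpolation=cv2.INTER_CUBIC),cv2.TM_CCOEFF_NORMED)
    _,v,_,l=cv2.minMaxLoc(m); print(n,round(v,3),"moved px",4-np.array(l)/4)
```

```text
wrist lid now (array([0.53229669, 0.14362425]), 87, np.float64(0.0009042721370976076))
wrist lid w4 (array([0.53000258, 0.14163483]), 110, np.float64(0.0010807996549264138))
lid 0.992 moved px [-0.25  1.25]
base 0.981 moved px [0.25 0.25]
wood 0.994 moved px [0. 0.]
```

Run:
```python
import numpy as np
p0=np.array([.0033,.0642])
for t in np.arange(.27,1.66,.08):
    r=.063-.019*min(1,(t-.27)/1.05); c=np.array([r*np.sin(t)-.0045*np.cos(t)-.0095, r*np.cos(t)+.0045*np.sin(t)+.005*t/1.57])
    d=(c-p0)*100; print(round(t,2),d[0].round(2),(-d[1]).round(2))
```

```text
0.27 -0.03 0.14
0.35 0.41 0.37
0.43 0.82 0.63
0.51 1.19 0.92
0.59 1.53 1.23
0.67 1.83 1.56
0.75 2.09 1.9
0.83 2.32 2.26
0.91 2.5 2.62
0.99 2.65 2.99
1.07 2.76 3.35
1.15 2.83 3.72
1.23 2.87 4.08
1.31 2.87 4.43
1.39 2.97 4.74
1.47 3.05 5.06
1.55 3.11 5.38
1.63 3.14 5.71
```

{"fn": "drive_tool", "kwargs": {"commands": [[[0,0,0],[0.2,0,0.25],-1],[[0,0,0],[0.4,0,0.4],-1],[[0,0,0],[0.6,0,0.5],-1],[[0,0,0],[0.8,0,0.65],-1],[[0,0,0],[1.0,0,0.8],-1],[[0,0,0],[1.2,0,0.95],-1],[[0,0,0],[1.35,0,1.1],-1],[[0,0,0],[1.5,0,1.25],-1]]}}

```text
clock: 12.95
position: [0.532, 0.1412, 0.1871]
ee_rot: [2.973, 1.016, 0.002]
force: [-2.5, -2.5, 8.7]
width: 0.005
gripper_force: 3.9
```

Run:
```python
from h import *
A=np.arange(0,360,3)
s=readout.observe(); print(tocmd(s,s["force"])/100,s["position"])
i=cams.camera_info("wrist"); W=cams.get_image("wrist"); S=cams.get_image("scene")
print("lid",fitc("wrist",W,i,[.532,.143],.0705,.121,A))
a=cv2.cvtColor(cv2.imread("pics/s_now.png")[165:285,285:445],cv2.COLOR_BGR2GRAY).astype(np.float32)
b=cv2.cvtColor(S[165:285,285:445],cv2.COLOR_BGR2GRAY).astype(np.float32)
for n,(y0,y1,x0,x1) in dict(lid=(62,84,54,108),base=(88,106,54,104)).items():
    f=lambda q:cv2.resize(q,None,fx=4,fy=4,interpolation=cv2.INTER_CUBIC)
    _,v,_,l=cv2.minMaxLoc(cv2.matchTemplate(f(a[y0-4:y1+4,x0-4:x1+4]),f(b[y0:y1,x0:x1]),cv2.TM_CCOEFF_NORMED)); print(n,round(v,3),4-np.array(l)/4)
```

```text
[-3.47122471  0.4964904  -8.72419132] [0.53198235 0.14119435 0.18706561]
lid (array([0.53235044, 0.14362993]), 75, np.float64(0.000654317621752335))
lid 0.999 [0. 0.]
base 0.997 [0. 0.]
```

The force is mostly downward and nothing is sliding, so I continue over the high point.

{"fn": "drive_tool", "kwargs": {"commands": [[[0,0,0],[0.2,0,0.2],-1],[[0,0,0],[0.4,0,0.4],-1],[[0,0,0],[0.55,0,0.6],-1],[[0,0,0],[0.7,0,0.8],-1],[[0,0,0],[0.8,0,1.0],-1],[[0,0,0],[0.9,0,1.2],-1],[[0,0,0],[1.0,0,1.4],-1],[[0,0,0],[1.1,0,1.6],-1],[[0,0,0],[1.15,0,1.8],-1],[[0,0,0],[1.2,0,2.0],-1],[[0,0,0],[1.25,0,2.2],-1],[[0,0,0],[1.3,0,2.4],-1],[[0,0,0],[1.35,0,2.6],-1],[[0,0,0],[1.35,0,2.8],-1]]}}

```text
clock: 14.22
position: [0.5427, 0.1498, 0.1587]
ee_rot: [-2.972, -1.016, -0.002]
force: [1.0, 1.3, 2.6]
width: -0.002
gripper_force: 1.0
```

{"fn": "drive_tool", "kwargs": {"commands": [[[0,0,0],[0,0,0.15],-1],[[0,0,0],[0,0,0.3],-1],[[0,0,0],[0,0,0.45],-1],[[0,0,0],[0,0,0.6],-1]]}}

```text
clock: 14.55
position: [0.5417, 0.1489, 0.1522]
ee_rot: [2.973, 1.016, -0.002]
force: [-0.2, -1.0, -0.5]
width: 0.004
gripper_force: 0.0
```

{"fn": "drive_tool", "kwargs": {"commands": [[[0,0,0],[0,0,-1],-1],[[0,0,0],[-1,0,-4],-1],[[0,0,0],[-4,0,-8],-1],[[0,0,0],[-8,0,-10],-1],[[0,0,0],[-10,0,-10],-1],[[0,0,0],[-10,0,-10],-1],[[0,0,0],[-10,0,-10],-1]]}}

```text
clock: 15.13
position: [0.4626, 0.087, 0.2542]
ee_rot: [2.972, 1.013, 0.003]
force: [-0.0, 0.7, -0.3]
width: 0.007
gripper_force: 0.0
```

Run:
```python
from h import *
A=np.arange(0,360,3)
s=readout.observe(); print(s["clock"],s["position"],s["force"])
i=cams.camera_info("wrist"); W=cams.get_image("wrist"); S=cams.get_image("scene")
print("lid",fitc("wrist",W,i,[.532,.143],.0705,.121,A),fitc("scene",S,None,[.532,.143],.0705,.121,A))
a=cv2.cvtColor(cv2.imread("pics/scene0.png"),cv2.COLOR_BGR2GRAY)[165:285,285:445].astype(np.float32)
b=cv2.cvtColor(S,cv2.COLOR_BGR2GRAY)[165:285,285:445].astype(np.float32)
y0,y1,x0,x1=86,106,54,104
f=lambda q:cv2.resize(q,None,fx=4,fy=4,interpolation=cv2.INTER_CUBIC)
_,v,_,l=cv2.minMaxLoc(cv2.matchTemplate(f(a[y0-4:y1+4,x0-4:x1+4]),f(b[y0:y1,x0:x1]),cv2.TM_CCOEFF_NORMED)); print("base vs start",round(v,3),4-np.array(l)/4)
cv2.imwrite("pics/end.png",np.hstack([cv2.resize(S[165:285,285:445],(400,300)),cv2.resize(W[:300,160:560],(400,300))]))
```

```text
15.1333 [0.4626005  0.08696526 0.2542203 ] [-0.00933943  0.67422742 -0.25415175]
lid (array([0.53264607, 0.14319418]), 92, np.float64(0.0008651338840036358)) (array([0.53311914, 0.14403805]), 87, np.float64(0.0007895406857277444))
base vs start 0.961 [0. 0.]
```

View pics/end.png

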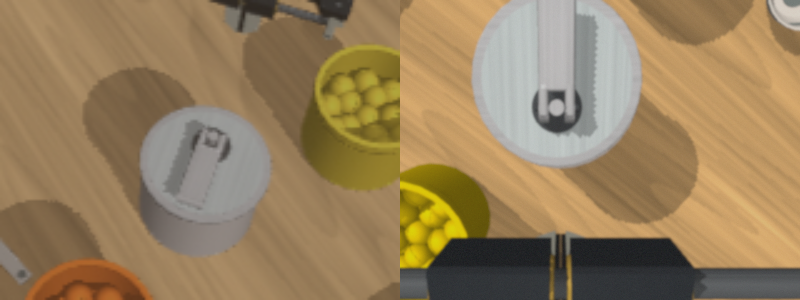

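The end view shows the lever flat across the lid in both halves (scene pivot 210,147 to tip 190,205), the flange level, and the canister base where it started. The lid sits about 4.5 mm off the mouth centre, close to the 5 mm limit. I'll see whether a soft nudge back from its far side has room.

Run:
```python
from h import *
s=readout.observe()
d=np.array([np.cos(.658),np.sin(.658),0]); c=np.array([.5328,.1436,0]); P=c+.096*d
o=onplane("top",[239,135],.115)[0]; e=onplane("top",[[278,141],[314,137]],.02)
print("P",P,"orange",o,"gap cm",(np.hypot(*(P-o)[:2])-.0685)*100,"sep handle",e, "cell d comp",(o-c)@d,(o-c)@[-d[1],d[0],0])
print("over",tocmd(s,P+[0,0,.254]-s["position"]).round(2))
```

```text
P [0.60875682 0.20230742 0.        ] orange [0.73148183 0.22373    0.115     ] gap cm 5.608071374036594 sep handle [[ 7.49836175e-01  1.14575286e-01  2.00000000e-02]
 [ 7.67233812e-01 -3.68603256e-04  2.00000000e-02]] cell d comp 0.206202769248261 -0.05810080796403383
over [18.48 -0.13 -0.07]
```

{"fn": "drive_tool", "kwargs": {"commands": [[[0,0,0],[3,0,0],-1],[[0,0,0],[7,0,0],-1],[[0,0,0],[11,0,0],-1],[[0,0,0],[15,0,0],-1],[[0,0,0],[17.5,0,0],-1],[[0,0,0],[18.5,0,0],-1],[[0,0,0],[18.5,0,0],-1],[[0,0,0],[18.5,0,3],-1],[[0,0,0],[18.5,0,7],-1],[[0,0,0],[18.5,0,11],-1],[[0,0,0],[18.5,0,13],-1],[[0,0,0],[18.5,0,13.8],-1],[[0,0,0],[18.5,0,13.8],-1],[[0,0,0],[18.5,0,13.8],-1]]}}

```text
clock: 16.4
position: [0.6097, 0.2015, 0.1156]
ee_rot: [-2.972, -1.016, -0.001]
force: [0.2, 0.2, 0.7]
width: 0.001
gripper_force: 0.0
```

{"fn": "drive_tool", "kwargs": {"commands": [[[0,0,0],[-0.3,0,0],-1],[[0,0,0],[-0.6,0,0],-1],[[0,0,0],[-0.9,0,0],-1],[[0,0,0],[-1.2,0,0],-1],[[0,0,0],[-1.3,0,0],-1],[[0,0,0],[-1.3,0,0],-1]]}}

```text
clock: 16.9
position: [0.5989, 0.1928, 0.1151]
ee_rot: [2.973, 1.016, 0.001]
force: [0.7, -0.0, -0.2]
width: 0.008
gripper_force: 0.0
```

{"fn": "drive_tool", "kwargs": {"commands": [[[0,0,0],[-0.1,0,0],-1],[[0,0,0],[-0.2,0,0],-1],[[0,0,0],[-0.3,0,0],-1],[[0,0,0],[-0.3,0,0],-1]]}}

```text
clock: 17.23
position: [0.5969, 0.1916, 0.1149]
ee_rot: [-2.972, -1.016, -0.001]
force: [1.6, 1.4, -0.1]
width: 0.009
gripper_force: 0.8
```

{"fn": "drive_tool", "kwargs": {"commands": [[[0,0,0],[-0.1,0,0],-1],[[0,0,0],[-0.2,0,0],-1],[[0,0,0],[-0.2,0,0],-1]]}}

```text
clock: 17.48
position: [0.5952, 0.1902, 0.1148]
ee_rot: [-2.973, -1.016, -0.001]
force: [1.6, 1.4, 1.2]
width: 0.005
gripper_force: 1.0
```

Run:
```python
from h import *
A=np.arange(0,360,3); s=readout.observe(); print(s["clock"],tocmd(s,s["force"])/100)
S=cams.get_image("scene"); print(fitc("scene",S,None,[.532,.143],.0705,.121,A))
a=cv2.cvtColor(cv2.imread("pics/scene0.png"),cv2.COLOR_BGR2GRAY)[165:285,285:445].astype(np.float32)
b=cv2.cvtColor(S,cv2.COLOR_BGR2GRAY)[165:285,285:445].astype(np.float32); cv2.imwrite("pics/s_nudge.png",S)
y0,y1,x0,x1=86,106,54,104
f=lambda q:cv2.resize(q,None,fx=4,fy=4,interpolation=cv2.INTER_CUBIC)
_,v,_,l=cv2.minMaxLoc(cv2.matchTemplate(f(a[y0-4:y1+4,x0-4:x1+4]),f(b[y0:y1,x0:x1]),cv2.TM_CCOEFF_NORMED)); print("base vs start",round(v,3),4-np.array(l)/4)
```

```text
17.4833 [ 2.12004295 -0.12320194 -1.24284302]
(array([0.52974662, 0.14065861]), 26, np.float64(0.0004979630253853832))
base vs start 0.566 [-1.25 -4.  ]
```

{"fn": "drive_tool", "kwargs": {"commands": [[[0,0,0],[0.5,0,0],-1],[[0,0,0],[1.5,0,0],-1],[[0,0,0],[1.8,0,-2],-1],[[0,0,0],[1.8,0,-6],-1],[[0,0,0],[1.8,0,-10],-1],[[0,0,0],[1.8,0,-14],-1],[[0,0,0],[-3,0,-15],-1],[[0,0,0],[-7,0,-15],-1],[[0,0,0],[-11,0,-15],-1],[[0,0,0],[-15,0,-15],-1],[[0,0,0],[-18,0,-15],-1],[[0,0,0],[-18,0,-15],-1],[[0,0,0],[-18,0,-15],-1]]}}

```text
clock: 18.62
position: [0.4516, 0.0785, 0.265]
ee_rot: [2.973, 1.012, -0.001]
force: [1.1, 0.6, 0.5]
width: 0.005
gripper_force: 0.0
```

Run:
```python
from h import *
A=np.arange(0,360,3); s=readout.observe(); print(s["clock"],s["position"],s["force"])
i=cams.camera_info("wrist"); W=cams.get_image("wrist"); S=cams.get_image("scene")
print(fitc("scene",S,None,[.532,.143],.0705,.121,A),fitc("wrist",W,i,[.532,.143],.0705,.121,A))
S0=cv2.imread("pics/scene0.png"); f=lambda q:cv2.resize(cv2.cvtColor(q,cv2.COLOR_BGR2GRAY),None,fx=4,fy=4,interpolation=cv2.INTER_CUBIC)
for n,(y0,y1,x0,x1) in dict(base=(251,271,339,389),orange=(275,330,295,345),yellow=(190,240,410,455),sep=(230,255,252,285),bowl=(85,115,270,310),mould=(290,350,420,505)).items():
    _,v,_,l=cv2.minMaxLoc(cv2.matchTemplate(f(S0[y0-4:y1+4,x0-4:x1+4]),f(S[y0:y1,x0:x1]),cv2.TM_CCOEFF_NORMED)); print(n,round(v,3),4-np.array(l)/4)
cv2.imwrite("pics/end2.png",np.hstack([cv2.resize(S[165:285,285:445],(400,300)),cv2.resize(W[:300,160:560],(400,300))]))
```

```text
18.6167 [0.45164164 0.07848163 0.26503738] [1.09089182 0.57307108 0.52381978]
(array([0.53022063, 0.14167266]), 86, np.float64(0.0007111110039996211)) (array([0.5304256 , 0.14194673]), 86, np.float64(0.0007287106079496864))
base 0.975 [ 0.   -0.25]
orange 0.998 [0. 0.]
yellow 0.999 [0. 0.]
sep 0.999 [0. 0.]
bowl 0.901 [0. 0.]
mould 0.999 [0. 0.]
```

Run:
```python
from h import *
a,b=cv2.imread("pics/end.png",0),cv2.imread("pics/end2.png",0)
_,v,_,l=cv2.minMaxLoc(cv2.matchTemplate(a[110:235,150:262],b[122:223,162:250],cv2.TM_CCOEFF_NORMED)); print("lever flat match",round(v,3),np.array([12,12])-l)
if v>.9: print(job.sign_off())
```

```text
lever flat match 0.98 [ 1 -3]
the job is handed in; nothing more can be done
None
```

The walnut canister is closed and the job is handed in at about 18.6 s. The lid is fully home about 2 mm off the mouth's centre, the lever snapped flat, and neither the canister nor the other things visibly moved.

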